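# Gauge the seam of a sloping equipment case

### The arm

A 6-joint arm with a two-finger parallel gripper is mounted at the origin on the work surface. World frame = base frame: x ahead of the robot, y to its left, z up, the work surface at z = 0. Lengths are in m, angles in rad, forces in N, time in s.
With the tool pointing down it reaches from about 0.375 to 0.9 m from the base axis. Payload 3.1 kg.
Tool frame: the origin (TCP) lies at the centre of the arm's flange, where the gripper is bolted on; the fingertips stand 182 mm ahead of it and the grasp point (between the pads) lies 164 mm ahead of it; z points along the fingers, y is the line along which they close (so a half turn about z gives the same grasp; the last joint's range is limited). The gripper opens to 87 mm and grips with 3 to 60 N. Pads are 19 mm wide; open, the fingers measure 117 mm over their backs; the gripper's body (75 mm by 190 mm) begins 51 mm behind the grasp point.
Start: joints at [-1.353, 0.527, 1.433, -0, 1.181, -0.178], TCP at [0.241, -0.577, 0.405] pointing down, gripper open.
Joint ranges: [-3.08, 3.08], [-0.75, 2.2], [0.22, 2.44], [-1.43, 4.57], [0, 2.65], [-2.85, 2.85]. Speed limits (rad/s): [2.79, 2.79, 3.14, 3.14, 3.14, 3.14].

### API

Orientations are given as a unit quaternion [x, y, z, w].
In Python, from rig import * gives the robot as it stands.
- The arm moves only by the tool move_arm, never from a script. Its argument "commands" is a list that holds one entry, the list of rows, each a list of 6 numbers: the shift along the tool's x, y, z in units of 40 mm (1.0 is 40 mm), then the turn, a rotation vector about the tool's x, y, z in rad. A call has 1 to 12 rows; each row is the pose to reach, as a shift and turn from the pose commanded when the call began, along the tool's axes at that moment; what a row does not reach only later rows make up. A row lasts 1/8 s, in which the tool goes at most 62.5 mm and 10.7 degrees, less where a joint would pass 70% of its speed; a pose out of reach is approached as far as the arm can. A call with a gripper value outside its range is refused whole. "claw" is the closure, from -1 (fully open) to 1 (shut), so that 0 is half open, set as the call begins (left out, the last holds). The fingers move at their own pace and stop on an object; "squeeze" is the grip in N (left out, the last holds). Time passes only in rows, so rows that repeat a pose let the fingers close. It gives the time, the measured TCP pose, the force, the opening and the grip force at its end, in the units of the state.
- get_obs(): the state, without advancing time (a new reading comes with each control period).
- camera(name): name is "side" or "top"; returns a dict with "pixels" (384x512x3 uint8, blue, green, red), "range_z" (384x512 float32, m along the optical axis (not along the pixel's ray), 0 where there is no reading), "camera_matrix" (3x3 intrinsics, pixels), "extrinsics" (4x4, takes a point from world to camera coordinates). Camera axes: x right, y up, looking along -z (the intrinsics and any distortion apply to the point x, -y, -z); pixel columns grow to the right and rows downward; lengths in m; the calibration is good to about 2 mm. A picture is of the moment at which its call begins.
- hand_in(): hands the job in; it is judged then, once.
The state is a dict: "time": time; "q": joint angles; "joint_velocities": joint speeds; "joint_torque": joint torques, N m; "position": TCP position; "tool_rot": TCP orientation; "ft_force": force on the tool from outside, world axes, zero at the start; "moment": the same for the moment, N m; "grip_width": finger opening in m; "grip_force": force on a finger pad.
Only numpy, scipy, OpenCV 4.12 (cv2) and the standard library are available. Lean on these libraries where they do the work, as an engineer would, in place of code of your own. Each camera call takes 0.05 s, during which the arm holds its last target. There are 200 camera calls.

### The job

Take the gauge stylus out of its stand and run its tip along the whole seam in the sloping face of the equipment case, from the wide end to the closed narrow end, slowly (about 3 cm a second), with the tip kept down on or just above the seam's floor and the stylus square to the sloping face. Then put the stylus back in its stand with its collar resting on top, let it go, and after that press the recorder's button fully down and release it to log the check. Leave the other things on the bench where they are.

Things in the scene. Friction and masses are not known exactly. Their poses are not given: they have to be found in the camera images.
- stylus: Gauge stylus, 150 mm, 0.1-0.2 kg, round. Origin = its rounded tip; z runs up its axis. From the tip: steel nose 8 mm in diameter to z = 36, cone to 50, barrel 24 mm in diameter to 75, flat collar 40 mm in diameter z = 75-81, black grip 24 mm in diameter z = 81-150. Starts upright in its stand, tip 15 mm above the table, collar on the stand; grip the black part from above, any yaw.
- stand_hole0 (a point): Centre of the hole's mouth in the top of the stylus stand: fixed grey block 75 x 75 mm, 90 mm high, with one vertical through hole 30 mm in diameter, rim chamfered 3 mm. The stylus is home when it stands in it with the collar resting on the top face.
- panel: Aluminium face of an equipment case fixed on a steel stand, sloping 35 degrees, facing up and away from the robot. Origin: on the seam's floor, mid width, mid length. x runs up the slope (to the robot), y along the seam (robot's right), z out of the face. Face 160 (x) by 250 mm (y) at z = +18 mm; top edge 156 mm above the table; knobs and screw heads up to 6 mm proud.
- seam_start (a point): Start point, on the dark floor of the seam's wide end (panel x 0, y +92, z 0 mm); axes as the panel's. The seam is one straight channel 18 mm deep along the panel's y, floor at z = 0: wide end 36 mm wide from y = +108 to +80, narrowing from y = +80 to +55, then 15 mm wide down to y = -100. Both ends are closed by walls up to the face.
- seam_end (a point): End point, on the seam's floor at its closed narrow end, 9 mm short of the end wall (panel x 0, y -91, z 0 mm); axes as the panel's.
- log_button_top (a point): Centre of the top of the recorder's round grey push button (when up), 34 mm in diameter, on top of the recorder: fixed grey box 130 x 105 mm, 50 mm high, with a dark screen beside the button. The button moves straight down.
- log_button (a joint): Travel of the recorder's button: 0 up, 0.008 m fully down (spring, about 5 N when fully down); it springs back when let go.
- screwdriver: Bystander: black-handled screwdriver lying beyond the case, about 180 mm long; origin at the middle of its underside or near its middle.
- phone: Bystander: black phone lying flat, 75 x 155 x 9 mm; origin at the middle of its underside or near its middle.
- tape_roll: Bystander: black tape roll lying flat, 90 mm across, 24 mm high; origin at the middle of its underside or near its middle.
- jar: Bystander: closed jar, 60 mm across, 75 mm high; origin at the middle of its underside or near its middle.
- pliers: Bystander: blue-handled pliers lying at the robot's right, about 155 mm long, 16 mm high; origin at the middle of its underside or near its middle.
Not all that is in view belongs to the job. Leave any brown or turquoise look-alike of the part that bears stand_hole0 alone.

How it is judged:
By the outcome, as a careful person would: the job done as asked, in the order asked, and still so for the second after the job is handed in, with the robot touching nothing.
It also fails if it takes over 72 s, if anything falls off the work surface, if the arm or the gripper's body presses on something with over 40 N, if the wrist force passes 120 N, or if a joint passes its speed limit or range.

## Working session

There is one attempt and no reset: what is moved stays moved. The work goes in short steps, Python scripts to look and compute and a tool call to move; the robot and the scene stay as the last step left them, time stands still between calls to the robot, and variables do not carry over. Pictures are saved under pics/ and viewed, at most 10 in all, crops included, and the job is handed in when it is done.

Besides the shell and the picture viewer there is one more tool, called after "Emit:" in YAML: its name, and indented under it one key for each argument. move_arm: Moves the arm, as the interface text tells. Its arguments: {"type":"object","properties":{"commands":{"type":"array","items":{"type":"array","items":{"type":"array","items":{"type":"number"}}}},"claw":{"type":"number"},"squeeze":{"type":"number"}},"required":["commands"]}

```bash
mkdir -p pics; ls
python3 - <<'E'
from rig import *
import cv2,numpy as np
for n in("top","side"):
    c=camera(n); cv2.imwrite(f"pics/{n}0.png",c["pixels"]); np.savez(f"{n}0.npz",**c)
    print(n,c["camera_matrix"].round(1).tolist(),c["extrinsics"].round(3).tolist(),[k for k in c])
print(get_obs())
E
```

```text
pics
top [[393.6, 0.0, 259.9], [0.0, 393.6, 191.6], [0.0, 0.0, 1.0]] [[0.006, -1.0, -0.004, 0.023], [0.998, 0.006, 0.07, -0.474], [-0.07, -0.004, 0.998, -1.432], [0.0, 0.0, 0.0, 1.0]] ['pixels', 'range_z', 'camera_matrix', 'extrinsics']
side [[385.8, 0.0, 249.9], [0.0, 385.8, 189.8], [0.0, 0.0, 1.0]] [[-0.986, -0.165, -0.002, 0.456], [0.119, -0.715, 0.689, -0.093], [-0.115, 0.679, 0.725, -1.447], [0.0, 0.0, 0.0, 1.0]] ['pixels', 'range_z', 'camera_matrix', 'extrinsics']
{'time': 0.1, 'q': array([-1.35349932e+00,  5.28373096e-01,  1.43378541e+00,  5.96663988e-06,
        1.18137004e+00, -1.78486269e-01]), 'joint_velocities': array([-0.0006497 , -0.00234928, -0.00324067, -0.00054911,  0.00235144,
        0.00085587]), 'joint_torque': array([-8.22964626e-05, -4.40987277e+01, -1.77150536e+01,  6.34373166e-02,
        5.33975952e-02, -5.00215924e-05]), 'position': array([ 0.24092485, -0.57636234,  0.40386562]), 'tool_rot': array([ 9.80483030e-01,  1.96601351e-01, -1.60238128e-05, -9.67815965e-04]), 'ft_force': array([-0.90363146,  0.24778901, -0.21787746]), 'moment': array([-0.00104699,  0.04016942, -0.01130851]), 'grip_force': 0.0, 'grip_width': 0.0866854554852062}
```

View pics/top0.png

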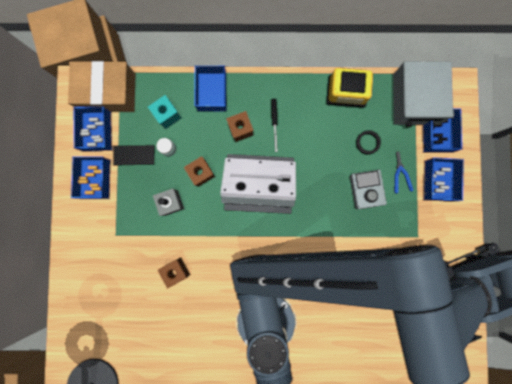

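View pics/side0.png

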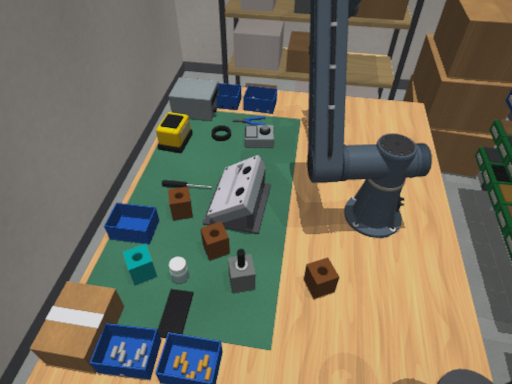

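The top view shows these candidates for the stand:
- Grey block holding the stylus at (167,202).
- Brown blocks at (240,125), (199,171) and (174,272).
- Turquoise block at (164,110).

I choose the grey one. The panel is at (259,180), with the seam's wide end on the right near (288,179). The recorder is at (368,189), with its button at about (371,196). The side view shows the black grip in the grey block at (241,262). Next come a close crop and the measurements.

```bash
cat > h.py <<'E'
import numpy as np,cv2
def cloud(c):
    K=c["camera_matrix"];E=c["extrinsics"];d=c["range_z"]
    v,u=np.mgrid[:d.shape[0],:d.shape[1]]
    P=np.stack([(u-K[0,2])/K[0,0]*d,-(v-K[1,2])/K[1,1]*d,-d],-1)
    W=(P-E[:3,3])@E[:3,:3]; W[d==0]=np.nan
    return W
def proj(c,p):
    K=c["camera_matrix"];E=c["extrinsics"];q=E[:3,:3]@p+E[:3,3]
    return np.array([K[0,0]*q[0]/-q[2]+K[0,2],K[1,1]*-q[1]/-q[2]+K[1,2]])
E
python3 - <<'E'
from h import *
np.set_printoptions(precision=4,suppress=True)
t=np.load("top0.npz");s=np.load("side0.npz");T=cloud(t);S=cloud(s)
def z(im,x0,x1,y0,y1,k): return cv2.resize(im[y0:y1,x0:x1],None,fx=k,fy=k,interpolation=2)
a=z(t["pixels"],215,305,150,215,4);b=z(t["pixels"],145,190,180,225,4);c=z(t["pixels"],345,390,165,210,4)
d=z(s["pixels"],195,285,145,235,4)
im=np.zeros((560,760,3),np.uint8)
im[:260,:360]=a;im[:180,370:550]=b;im[:180,560:740]=c;im[190:550,370:730]=d
e=z(s["pixels"],220,265,240,295,4);im[270:490,:180]=e;f=z(s["pixels"],240,280,118,150,4);im[270:398,190:350]=f
cv2.imwrite("pics/crop1.png",im)
for n,C in(("top",T),("side",S)):
    P=C.reshape(-1,3);P=P[~np.isnan(P[:,0])]
    print(n)
    tz=P[(abs(P[:,2])<.02)&(P[:,0]>.4)&(P[:,0]<.8)&(abs(P[:,1])<.4)];print(" table z",np.median(tz[:,2]))
    W=C[202 if n=="top" else 262,167 if n=="top" else 241];print(" stylus px",W)
    m=(np.hypot(P[:,0]-W[0],P[:,1]-W[1])<.07)
    top=P[m&(P[:,2]>.14)];print(" stylus grip",len(top),top.min(0),top.max(0),np.median(top,0))
    q=P[m&(P[:,2]>.08)&(P[:,2]<.1)];print(" block",len(q),np.median(q,0))
    if len(q)>10: print(cv2.minAreaRect((q[:,:2]*1000).astype(np.float32)))
    W=C[196 if n=="top" else 130,371 if n=="top" else 265];print(" button",W)
    m=(np.hypot(P[:,0]-W[0],P[:,1]-W[1])<.12)&(P[:,2]>.035)&(P[:,2]<.08);q=P[m];print(np.percentile(q[:,2],[1,10,50,90,99]),cv2.minAreaRect((q[:,:2]*1000).astype(np.float32)))
    q2=q[q[:,2]>.054];print(" btn",len(q2), q2.mean(0) if len(q2) else 0)
    W=T[165,259]
    m=(abs(P[:,1]-W[1])<.16)&(abs(P[:,0]-W[0])<.14)&(P[:,2]>.03)&(P[:,2]<.17);q=P[m]
    # ransac plane
    best=0;rng=np.random.default_rng(0)
    for _ in range(800):
        i=q[rng.choice(len(q),3,False)];nn=np.cross(i[1]-i[0],i[2]-i[0]);l=np.linalg.norm(nn)
        if l<1e-5: continue
        nn/=l;nn*=np.sign(nn[2])
        if not .7<nn[2]<.93: continue
        k=abs((q-i[0])@nn)<.004
        if k.sum()>best: best=k.sum();K=k
    g=q[K];c0=g.mean(0);u,sv,vt=np.linalg.svd(g-c0);nn=vt[2]*np.sign(vt[2,2])
    print(" panel",len(g),c0,"n",nn,"tilt",np.degrees(np.arccos(nn[2])),"az",np.degrees(np.arctan2(nn[1],nn[0])),"rms",sv[2]/len(g)**.5)
    yy=np.cross(nn,[0,0,1]);yy/=np.linalg.norm(yy);yy=-yy if yy[1]>0 else yy;xx=np.cross(yy,nn)
    uv=np.stack([(g-c0)@xx,(g-c0)@yy],1)*1000
    print(" rect",cv2.minAreaRect(uv.astype(np.float32)),xx,yy)
    cr=cv2.minAreaRect(uv.astype(np.float32))[0];print(" face centre",c0+cr[0]/1e3*xx+cr[1]/1e3*yy)
E
```

```text
top
 table z 0.0006456647169898505
 stylus px [0.4296 0.3433 0.1149]
 stylus grip 50 [0.4208 0.3424 0.1439] [0.4411 0.3653 0.169 ] [0.4309 0.3519 0.164 ]
 block 403 [0.4305 0.3483 0.0898]
((432.21588134765625, 354.99932861328125), (75.74288940429688, 76.28897857666016), 19.489744186401367)
 button [ 0.4565 -0.3661  0.0753]
[0.0409 0.0447 0.0497 0.061  0.0753] ((484.4763488769531, -364.32843017578125), (129.54759216308594, 106.41946411132812), 9.234764099121094)
 btn 198 [ 0.4655 -0.3637  0.0636]
 panel 2097 [0.5192 0.0323 0.1104] n [ 0.5749 -0.0297  0.8177] tilt 35.148784164658636 az -2.960140302250774 rms 0.001882861034339892
 rect ((-1.9424057006835938, 0.41783905029296875), (248.64320373535156, 166.5323486328125), 89.71827697753906) [-0.8166  0.0422  0.5757] [-0.0516 -0.9987  0.    ]
 face centre [0.5207 0.0318 0.1093]
side
 table z 0.0012427929891738346
 stylus px [0.4283 0.3641 0.1242]
 stylus grip 75 [0.4203 0.342  0.1404] [0.4416 0.3669 0.1705] [0.4308 0.3595 0.163 ]
 block 460 [0.4284 0.3639 0.0902]
((432.3098449707031, 353.8950500488281), (75.21170806884766, 78.94400787353516), 19.578432083129883)
 button [ 0.4547 -0.3557  0.0675]
[0.0357 0.0435 0.05   0.0627 0.0756] ((484.52032470703125, -361.94171142578125), (128.27345275878906, 109.66909790039062), 10.039985656738281)
 btn 103 [ 0.4701 -0.3614  0.0638]
 panel 1315 [0.5202 0.0419 0.1108] n [ 0.5741 -0.0281  0.8183] tilt 35.08486632588177 az -2.7986115216445917 rms 0.0015070557498084427
 rect ((-2.595489501953125, 11.914825439453125), (167.604736328125, 257.1080322265625), 0.07673368602991104) [-0.8173  0.04    0.5748] [-0.0488 -0.9988  0.    ]
 face centre [0.5217 0.0299 0.1093]
```

View pics/crop1.png

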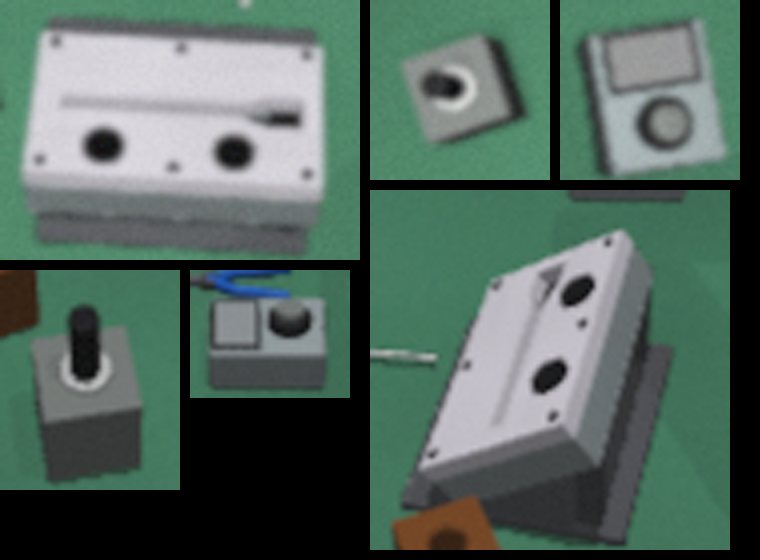

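```bash
cat >> h.py <<'E'
n=np.array([.5745,-.0289,.818]);n/=np.linalg.norm(n)
yy=np.cross(n,[0,0,1]);yy/=np.linalg.norm(yy);yy*=-np.sign(yy[1]);xx=np.cross(yy,n)
FC=np.array([.5212,.0309,.1093])
R0=np.stack([xx,yy,n],1)
E
python3 - <<'E'
from h import *
np.set_printoptions(precision=4,suppress=True)
t=np.load("top0.npz");s=np.load("side0.npz")
k=1.5;out=[]
for nm,c in(("top",t),("side",s)):
    C=cloud(c);P=C.reshape(-1,3);m=(np.hypot(P[:,0]-.46,P[:,1]+.364)<.045)&(P[:,2]>.07);q=P[m]
    print(nm,"btn top",len(q),q.min(0),q.max(0),np.median(q,0))
    ex=np.array([[-95,-135],[95,-135],[95,135],[-95,135]],float)
    src=np.float32([proj(c,FC+a/1e3*xx+b/1e3*yy) for a,b in ex])
    # col = y, row = -x... row grows with x (towards robot)
    dst=np.float32([[(b+135)*k,(a+95)*k] for a,b in ex])
    I=cv2.warpPerspective(c["pixels"],cv2.getPerspectiveTransform(src,dst),(int(270*k),int(190*k)),flags=cv2.INTER_LINEAR)
    r=cv2.cvtColor(I,6).astype(float)
    # seam profile over narrow part
    pr=r[:,int((135-85)*k):int((135+45)*k)].mean(1); i0=int((95-25)*k)
    print("prof x:",[(round(i/k-95),int(pr[i])) for i in range(i0,i0+int(50*k),3)])
    for a,b in((0,92),(0,-91)):
        for zz,col in((0,(0,0,255)),):
            u=proj(c,FC+a/1e3*xx+b/1e3*yy-.018*n);h=cv2.getPerspectiveTransform(src,dst)@np.r_[u,1];cv2.circle(I,(int(h[0]/h[2]),int(h[1]/h[2])),2,col,-1)
    for a,b in((80,125),): cv2.rectangle(I,(int((135-b)*k),int((95-a)*k)),(int((135+b)*k),int((95+a)*k)),(0,255,0),1)
    for y0,y1,w in((-100,55,7.5),(80,108,18)): cv2.rectangle(I,(int((135+y0)*k),int((95-w)*k)),(int((135+y1)*k),int((95+w)*k)),(0,255,255),1)
    out.append(I)
cv2.imwrite("pics/rect.png",np.vstack(out))
E
```

```text
top btn top 53 [ 0.4461 -0.3851  0.07  ] [ 0.4743 -0.3532  0.0807] [ 0.4601 -0.3682  0.0735]
prof x: [(-25, 215), (-23, 214), (-21, 214), (-19, 213), (-17, 213), (-15, 212), (-13, 209), (-11, 205), (-9, 200), (-7, 194), (-5, 187), (-3, 180), (-1, 176), (1, 174), (3, 174), (5, 178), (7, 184), (9, 192), (11, 200), (13, 206), (15, 210), (17, 212), (19, 212), (21, 213), (23, 211)]
side btn top 30 [ 0.4473 -0.3868  0.0705] [ 0.4753 -0.3491  0.0781] [ 0.4594 -0.3673  0.0733]
prof x: [(-25, 193), (-23, 193), (-21, 193), (-19, 193), (-17, 192), (-15, 192), (-13, 191), (-11, 189), (-9, 185), (-7, 180), (-5, 175), (-3, 170), (-1, 165), (1, 163), (3, 162), (5, 164), (7, 168), (9, 174), (11, 179), (13, 184), (15, 188), (17, 190), (19, 191), (21, 191), (23, 190)]
```

View pics/rect.png

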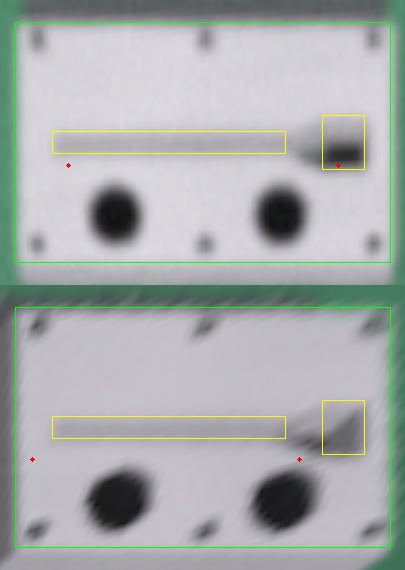

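The rectified views agree with my panel estimate, with the screws offset by about +1.5 mm in y, so I shift the face centre slightly. Now a helper to convert world poses to rows, then the first move.

```bash
cat >> h.py <<'E'
FC=FC+.001*yy+.0005*xx; ORG=FC-.018*n
from scipy.spatial.transform import Rotation as Ro
DOWN=Ro.from_quat([1,0,0,0])
# tilted tool: z=-n, y=+panel y , x = y x z
TILT=Ro.from_matrix(np.stack([np.cross(yy,-n),yy,-n],1))
STY=np.array([.4315,.3543]);BTN=np.array([.460,-.3675])
def rel(o,targets):
    p=o["position"];r=Ro.from_quat(o["tool_rot"])
    for q,R in targets:
        print(np.r_[r.inv().apply(np.array(q)-p)/.04,(r.inv()*R).as_rotvec()].round(3).tolist())
def st(o): print({k:np.round(o[k],4).tolist() for k in("time","position","q","ft_force","grip_width","grip_force")}, "rotvec to down",(Ro.from_quat(o["tool_rot"]).inv()*DOWN).as_rotvec().round(3))
E
python3 - <<'E'
from rig import *
from h import *
o=get_obs();st(o)
rel(o,[((.50,-.30,.45),DOWN),((.56,.05,.45),DOWN),((*STY,.45),DOWN)])
print(TILT.as_matrix().round(3),ORG)
E
```

```text
{'time': 0.1, 'position': [0.2409, -0.5764, 0.4039], 'q': [-1.3535, 0.5284, 1.4338, 0.0, 1.1814, -0.1785], 'ft_force': [-0.9036, 0.2478, -0.2179], 'grip_width': 0.0867, 'grip_force': 0.0} rotvec to down [-0.002  0.     0.396]
[8.64, -3.88, -1.143, -0.002, 0.0, 0.396]
[13.398, -11.375, -1.127, -0.002, 0.0, 0.396]
[13.366, -19.633, -1.111, -0.002, 0.0, 0.396]
[[ 0.817 -0.05  -0.574]
 [-0.041 -0.999  0.029]
 [-0.575 -0.    -0.818]] [0.51040033 0.03044201 0.09486368]
```

Emit:
move_arm:
  commands:
    - [[1.5,-0.7,-0.4,0,0,0.07],[3.0,-1.4,-0.8,0,0,0.15],[4.5,-2.1,-1.1,0,0,0.22],[6.0,-2.8,-1.1,0,0,0.3],[7.5,-3.5,-1.1,0,0,0.396],[8.6,-4.4,-1.1,0,0,0.396],[9.6,-5.6,-1.1,0,0,0.396],[10.5,-6.8,-1.1,0,0,0.396],[11.3,-8.0,-1.1,0,0,0.396],[12.0,-9.2,-1.1,0,0,0.396],[12.7,-10.4,-1.1,0,0,0.396],[13.4,-11.4,-1.1,0,0,0.396]]
  claw: -0.3
  squeeze: 40

```text
time: 1.6
position: [0.5594, 0.0531, 0.4484]
tool_rot: [1.0, 0.0, -0.001, -0.0]
ft_force: [0.6, -0.0, -0.6]
grip_width: 0.0567
grip_force: 0.0
```

Run:
```python
from rig import *
from h import *
o=get_obs();st(o)
rel(o,[((*STY,.45),DOWN),((*STY,.34),DOWN)])
```

```text
{'time': 1.6, 'position': [0.5594, 0.0531, 0.4484], 'q': [-0.1042, 0.3931, 1.5405, 0.0001, 1.2091, 1.4657], 'ft_force': [0.5622, -0.0086, -0.6291], 'grip_width': 0.0567, 'grip_force': 0.0} rotvec to down [-0.     0.001  0.001]
[-3.19, -7.532, -0.035, -0.0, 0.001, 0.001]
[-3.187, -7.532, 2.715, -0.0, 0.001, 0.001]
```

Emit:
move_arm:
  commands:
    - [[-0.55,-1.3,0,0,0,0],[-1.1,-2.6,0,0,0,0],[-1.65,-3.9,0,0,0,0],[-2.2,-5.2,0,0,0,0],[-2.75,-6.5,0,0,0,0],[-3.19,-7.53,0,0,0,0],[-3.19,-7.53,0.8,0,0,0],[-3.19,-7.53,1.6,0,0,0],[-3.19,-7.53,2.0,0,0,0],[-3.19,-7.53,2.0,0,0,0]]

```text
time: 2.85
position: [0.432, 0.3517, 0.3676]
tool_rot: [1.0, -0.0, -0.001, 0.001]
ft_force: [0.7, 0.6, 0.2]
grip_width: 0.0567
grip_force: 0.0
```

Run:
```python
from rig import *
from h import *
o=get_obs();st(o)
rel(o,[((*STY,.304),DOWN)])
```

```text
{'time': 2.85, 'position': [0.432, 0.3517, 0.3676], 'q': [0.4827, 0.4845, 1.6424, -0.0, 1.0177, 2.054], 'ft_force': [0.7371, 0.6197, 0.1596], 'grip_width': 0.0567, 'grip_force': 0.0} rotvec to down [ 0.001  0.003 -0.   ]
[-0.009, -0.067, 1.59, 0.001, 0.003, -0.0]
```

Emit:
move_arm:
  commands:
    - [[-0.01,-0.04,0.6,0,0.003,0],[-0.01,-0.04,1.2,0,0.003,0],[-0.01,-0.05,1.57,0,0.003,0],[-0.01,-0.05,1.57,0,0.003,0],[-0.01,-0.05,1.57,0,0.003,0]]

```text
time: 3.48
position: [0.4323, 0.3542, 0.3069]
tool_rot: [1.0, -0.0, 0.002, -0.0]
ft_force: [0.7, -0.5, 0.3]
grip_width: 0.0562
grip_force: 0.0
```

Run:
```python
from rig import *
from h import *
import cv2
o=get_obs();st(o)
rel(o,[((*STY,.304),DOWN)])
c=camera("side");cv2.imwrite("pics/grasp.png",cv2.resize(c["pixels"][150:320,150:350],None,fx=3,fy=3))
```

```text
{'time': 3.475, 'position': [0.4323, 0.3542, 0.3069], 'q': [0.4868, 0.5731, 1.691, -0.0018, 0.8729, 2.059], 'ft_force': [0.7127, -0.5288, 0.3467], 'grip_width': 0.0562, 'grip_force': 0.0} rotvec to down [-0.001 -0.005 -0.   ]
[-0.02, -0.003, 0.073, -0.001, -0.005, -0.0]
```

View pics/grasp.png

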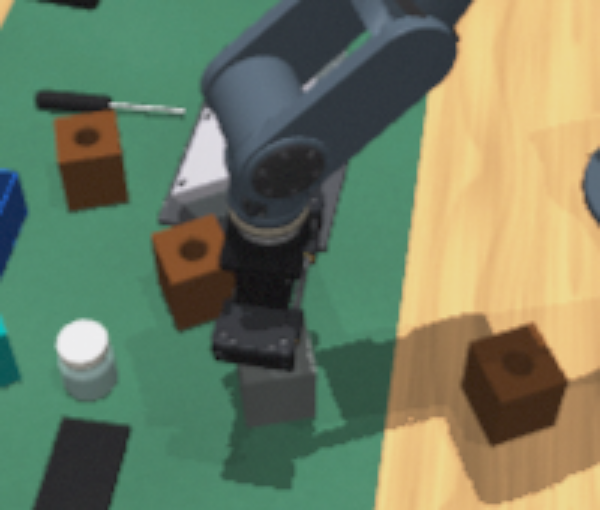

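The side view shows the gripper straddling the stylus above the grey stand, around (265,340) in the crop. Now I close on it.

Emit:
move_arm:
  commands:
    - [[0,0,0.07,0,-0.003,0],[0,0,0.07,0,-0.003,0],[0,0,0.07,0,-0.003,0],[0,0,0.07,0,-0.003,0],[0,0,0.07,0,-0.003,0],[0,0,0.07,0,-0.003,0]]
  claw: 1
  squeeze: 45

```text
time: 4.28
position: [0.4318, 0.3539, 0.3031]
tool_rot: [1.0, -0.0, -0.0, 0.0]
ft_force: [-0.7, -0.9, 0.4]
grip_width: 0.0229
grip_force: 45.0
```

Run:
```python
from rig import *
from h import *
o=get_obs();st(o)
```

```text
{'time': 4.275, 'position': [0.4318, 0.3539, 0.3031], 'q': [0.4865, 0.579, 1.6937, -0.0001, 0.8693, 2.0575], 'ft_force': [-0.6949, -0.9113, 0.3976], 'grip_width': 0.0229, 'grip_force': 44.9995} rotvec to down [ 0.  0. -0.]
```

```bash
cat >> h.py <<'E'
D=.2881
def tipT(x,y,z,d=None): return ORG+x/1e3*xx+y/1e3*yy+(z/1e3+(d or D))*n
E
python3 - <<'E'
from rig import *
from h import *
o=get_obs()
rel(o,[((*o["position"][:2],.47),DOWN),((.6,.1,.47),DOWN),(tipT(0,92,80),TILT),(tipT(0,92,30),TILT)])
E
```

```text
[-0.001, 0.001, -4.173, 0.0, 0.0, -0.0]
[4.206, 6.348, -4.173, 0.0, 0.0, -0.0]
[7.138, 10.649, -2.321, 0.016, -0.612, 0.048]
[6.42, 10.612, -1.299, 0.016, -0.612, 0.048]
```

Emit:
move_arm:
  commands:
    - [[0,0,-0.3,0,0,0],[0,0,-0.8,0,0,0],[0,0,-1.5,0,0,0],[0,0,-2.2,0,0,0],[0,0,-2.9,0,0,0],[0,0,-3.6,0,0,0],[0,0,-4.15,0,0,0],[0,0,-4.15,0,0,0]]

```text
time: 5.28
position: [0.4319, 0.3542, 0.4715]
tool_rot: [1.0, -0.0, 0.002, -0.001]
ft_force: [-0.5, -0.4, -0.5]
grip_width: 0.023
grip_force: 45.0
```

Emit:
move_arm:
  commands:
    - [[0.7,1.0,0,0,0,0],[1.4,2.1,0,0,0,0],[2.1,3.2,0,0,0,0],[2.8,4.3,0,0,0,0],[3.5,5.4,0,0.002,-0.08,0.006],[4.2,6.35,0.1,0.005,-0.2,0.015],[4.9,7.3,0.3,0.008,-0.32,0.025],[5.6,8.3,0.7,0.011,-0.44,0.034],[6.3,9.3,1.1,0.014,-0.55,0.042],[6.9,10.2,1.5,0.016,-0.612,0.048],[7.14,10.65,1.8,0.016,-0.612,0.048],[7.14,10.65,1.87,0.016,-0.612,0.048]]

```text
time: 6.78
position: [0.7172, -0.073, 0.392]
tool_rot: [0.953, -0.024, -0.302, -0.009]
ft_force: [-0.5, 1.4, -1.4]
grip_width: 0.023
grip_force: 45.0
```

Run:
```python
from rig import *
from h import *
o=get_obs();st(o)
rel(o,[(tipT(0,92,80),TILT),(tipT(0,92,30),TILT),(tipT(0,92,8),TILT)])
c=camera("side");cv2.imwrite("pics/tilt.png",cv2.resize(c["pixels"][90:270,150:350],None,fx=3,fy=3))
c=camera("side");np.savez("tilt.npz",**c)
```

```text
{'time': 6.775, 'position': [0.7172, -0.073, 0.392], 'q': [-0.2378, 0.8028, 0.9688, -0.1147, 1.9741, 1.3718], 'ft_force': [-0.4705, 1.3776, -1.3893], 'grip_width': 0.023, 'grip_force': 44.9998} rotvec to down [-0.018  0.614 -0.049]
[-0.056, -0.023, -0.081, -0.002, 0.002, -0.0]
[-0.054, -0.02, 1.169, -0.002, 0.002, -0.0]
[-0.053, -0.019, 1.719, -0.002, 0.002, -0.0]
```

View pics/tilt.png

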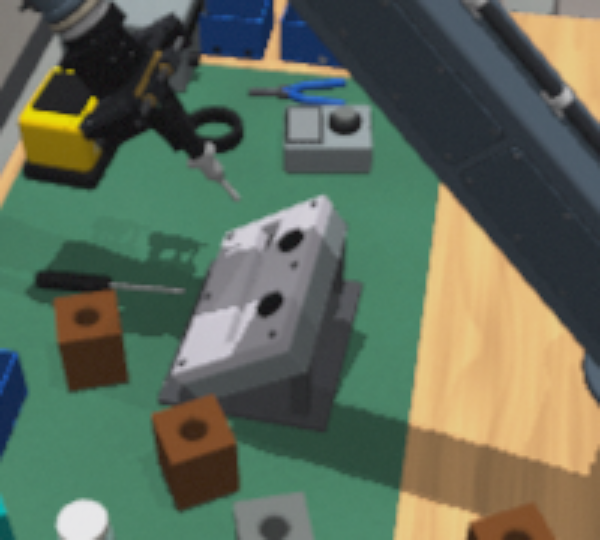

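The stylus is held firmly, with its tip at about (238,198) in the crop and aimed at the seam's wide end. I move down to just above the floor at the wide end.

Emit:
move_arm:
  commands:
    - [[-0.03,-0.02,0.3,0,0,0],[-0.05,-0.02,0.8,0,0,0],[-0.05,-0.02,1.2,0,0,0],[-0.05,-0.02,1.5,0,0,0],[-0.05,-0.02,1.7,0,0,0],[-0.05,-0.02,1.8,0,0,0],[-0.05,-0.02,1.8,0,0,0]]

```text
time: 7.75
position: [0.6744, -0.0691, 0.3366]
tool_rot: [0.953, -0.024, -0.301, -0.008]
ft_force: [0.1, 0.2, -2.2]
grip_width: 0.0232
grip_force: 45.0
```

```bash
cat >> h.py <<'E'
def tip(o):
    r=Ro.from_quat(o["tool_rot"]);t=o["position"]+D*r.as_matrix()[:,2]
    print("tip panel mm",(R0.T@(t-ORG)*1e3).round(1),"rot err",(r.inv()*TILT).as_rotvec().round(4),"F panel",(R0.T@o["ft_force"]).round(1),"t",o["time"]);return t
E
python3 - <<'E'
from rig import *
from h import *
o=get_obs();t=tip(o)
rel(o,[(tipT(0,92,3),TILT)])
out=[]
for nm in("top","side"):
    c=camera(nm);p=proj(c,t);print(nm,p.round(1))
    x,y=p.astype(int);I=cv2.resize(c["pixels"][y-35:y+35,x-50:x+50],None,fx=5,fy=5,interpolation=2)
    q=((proj(c,t)-[x-50,y-35])*5).astype(int);cv2.drawMarker(I,tuple(int(v) for v in q),(0,0,255),0,8,1);out.append(I)
o=get_obs();tip(o)
cv2.imwrite("pics/in.png",np.vstack(out)[:600])
E
```

```text
tip panel mm [ 0.7 91.   6.8] rot err [-0.0005 -0.001   0.0007] F panel [-1.3 -0.2 -1.8] t 7.75
[0.024, 0.022, 0.095, -0.0, -0.001, 0.001]
top [284.7 179.9]
side [240.4 168.7]
tip panel mm [ 0.4 91.2  7.2] rot err [-0.0004 -0.0018  0.0005] F panel [-1.8  0.4 -0.3] t 7.85
```

View pics/in.png

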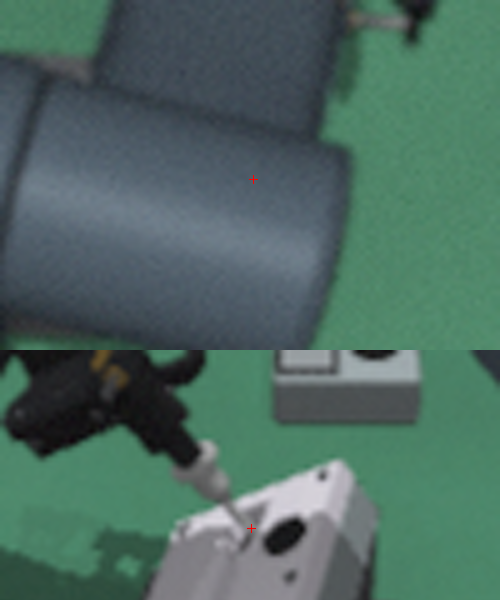

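The stylus nose is inside the wide end, and the predicted tip at (251,528) in the crop agrees with the picture. Next I probe gently for the floor.

Emit:
move_arm:
  commands:
    - [[0.01,0.02,0.05,0,0,0],[0.01,0.02,0.1,0,0,0],[0.01,0.02,0.12,0,0,0],[0.01,0.02,0.14,0,0,0],[0.01,0.02,0.14,0,0,0]]

```text
time: 8.48
position: [0.6715, -0.0697, 0.3317]
tool_rot: [0.953, -0.024, -0.301, -0.008]
ft_force: [0.1, 0.7, -1.0]
grip_width: 0.0237
grip_force: 45.0
```

```bash
python3 -c "
from rig import *
from h import *
tip(get_obs())"
```

```text
tip panel mm [ 0.4 91.8  1. ] rot err [-0.0005 -0.0005  0.0007] F panel [-0.6 -0.7 -0.8] t 8.475
```

Emit:
move_arm:
  commands:
    - [[0,0,0.025,0,0,0],[0,0,0.025,0,0,0]]

```text
time: 8.72
position: [0.6709, -0.0697, 0.331]
tool_rot: [0.953, -0.024, -0.301, -0.008]
ft_force: [1.0, 0.2, -1.1]
grip_width: 0.0229
grip_force: 45.0
```

```bash
python3 -c "
from rig import *
from h import *
tip(get_obs())"
```

```text
tip panel mm [ 0.3 91.8  0.2] rot err [-0.0004 -0.001   0.0007] F panel [-1.5 -0.2 -0.4] t 8.725
```

Emit:
move_arm:
  commands:
    - [[0,0,0.025,0,0,0],[0,0,0.025,0,0,0]]

```text
time: 8.98
position: [0.6706, -0.0697, 0.3308]
tool_rot: [0.953, -0.024, -0.301, -0.008]
ft_force: [2.0, -0.5, 2.0]
grip_width: 0.0232
grip_force: 45.0
```

```bash
python3 -c "
from rig import *
from h import *
tip(get_obs())"
```

```text
tip panel mm [ 0.1 91.9 -0.1] rot err [-0.0004 -0.0021  0.0006] F panel [-0.5  0.4  2.8] t 8.975
```

Contact with the floor came at about z = 0 with 3 N, as the model predicts. I start the traverse at 3 cm/s, easing off slightly.

Emit:
move_arm:
  commands:
    - [[0,-0.05,-0.008,0,0,0],[0,-0.14,-0.008,0,0,0],[0,-0.235,-0.008,0,0,0],[0,-0.33,-0.008,0,0,0],[0,-0.425,-0.008,0,0,0],[0,-0.52,-0.008,0,0,0],[0,-0.615,-0.008,0,0,0],[0,-0.71,-0.008,0,0,0],[0,-0.805,-0.008,0,0,0],[0,-0.9,-0.008,0,0,0]]

```text
time: 10.22
position: [0.6724, -0.0337, 0.3307]
tool_rot: [0.953, -0.024, -0.301, -0.007]
ft_force: [2.7, -3.3, 3.0]
grip_width: 0.0235
grip_force: 45.0
```

```bash
python3 -c "
from rig import *
from h import *
tip(get_obs())"
```

```text
tip panel mm [ 0.3 56.1 -0.3] rot err [ 0.0006 -0.0012  0.0003] F panel [-0.7  3.2  4.1] t 10.225
```

Emit:
move_arm:
  commands:
    - [[0,-0.095,-0.006,0,0,0],[0,-0.19,-0.01,0,0,0],[0,-0.285,-0.01,0,0,0],[0,-0.38,-0.01,0,0,0],[0,-0.475,-0.01,0,0,0],[0,-0.57,-0.01,0,0,0]]

```text
time: 10.98
position: [0.6737, -0.0107, 0.3307]
tool_rot: [0.953, -0.024, -0.301, -0.008]
ft_force: [1.6, -3.3, 1.9]
grip_width: 0.0231
grip_force: 45.0
```

```bash
python3 -c "
from rig import *
from h import *
tip(get_obs())"
```

```text
tip panel mm [ 0.5 32.7 -0.2] rot err [-0.0007 -0.0005  0.0006] F panel [-0.3  3.2  2.6] t 10.975
```

Emit:
move_arm:
  commands:
    - [[0.002,-0.095,-0.003,0,0,0],[0.004,-0.19,-0.003,0,0,0],[0.006,-0.285,-0.003,0,0,0],[0.008,-0.38,-0.003,0,0,0],[0.008,-0.475,-0.003,0,0,0],[0.008,-0.57,-0.003,0,0,0],[0.008,-0.665,-0.003,0,0,0],[0.008,-0.76,-0.003,0,0,0],[0.008,-0.855,-0.003,0,0,0],[0.008,-0.95,-0.003,0,0,0]]

```text
time: 12.22
position: [0.6759, 0.0273, 0.3306]
tool_rot: [0.953, -0.024, -0.301, -0.008]
ft_force: [2.0, -1.9, 0.1]
grip_width: 0.0232
grip_force: 45.0
```

```bash
python3 -c "
from rig import *
from h import *
tip(get_obs())"
```

```text
tip panel mm [ 0.1 -5.4 -0.1] rot err [-0.0007 -0.0005  0.0007] F panel [-1.6  1.8  1.3] t 12.225
```

Emit:
move_arm:
  commands:
    - [[0,-0.095,0,0,0,0],[0,-0.19,0,0,0,0],[0,-0.285,0.002,0,0,0],[0,-0.38,0.002,0,0,0],[0,-0.475,0.002,0,0,0],[0,-0.57,0.002,0,0,0],[0,-0.665,0.002,0,0,0],[0,-0.76,0.002,0,0,0],[0,-0.855,0.002,0,0,0],[0,-0.95,0.002,0,0,0]]

```text
time: 13.48
position: [0.6778, 0.0652, 0.3307]
tool_rot: [0.953, -0.024, -0.301, -0.008]
ft_force: [0.8, -1.5, 1.4]
grip_width: 0.0233
grip_force: 45.0
```

```bash
python3 -c "
from rig import *
from h import *
o=get_obs();tip(o);rel(o,[(tipT(0,-91,0),TILT)])"
```

```text
tip panel mm [  0.2 -43.3  -0.1] rot err [-0.0005 -0.0006  0.0007] F panel [0.1 1.4 1.6] t 13.475
[0.009, -1.197, -0.001, -0.0, -0.001, 0.001]
```

Emit:
move_arm:
  commands:
    - [[0.005,-0.095,0,0,0,0],[0.005,-0.19,0,0,0,0],[0.005,-0.285,0,0,0,0],[0.005,-0.38,0,0,0,0],[0.005,-0.475,0,0,0,0],[0.005,-0.57,0,0,0,0],[0.005,-0.665,0,0,0,0],[0.005,-0.76,0,0,0,0],[0.005,-0.855,0,0,0,0],[0.005,-0.95,0,0,0,0],[0.005,-1.045,0,0,0,0],[0.005,-1.12,0,0,0,0]]

```text
time: 14.98
position: [0.6802, 0.1099, 0.3306]
tool_rot: [0.953, -0.024, -0.301, -0.008]
ft_force: [1.5, -2.0, 0.2]
grip_width: 0.0229
grip_force: 45.0
```

Emit:
move_arm:
  commands:
    - [[0,-0.06,0,0,0,0],[0,-0.08,0,0,0,0],[0,-0.08,0,0,0,0],[0,-0.08,0,0,0,0]]

```text
time: 15.48
position: [0.6803, 0.1129, 0.3306]
tool_rot: [0.953, -0.024, -0.301, -0.008]
ft_force: [0.5, -2.1, -0.0]
grip_width: 0.0232
grip_force: 45.0
```

```bash
python3 -c "
from rig import *
from h import *
o=get_obs();tip(o);rel(o,[(tipT(0,-91.5,0),TILT),(tipT(0,-91.5,80),TILT)])"
```

```text
tip panel mm [ -0.  -91.2  -0.1] rot err [-0.001  -0.0006  0.0007] F panel [-0.5  2.1  0.4] t 15.475
[0.004, -0.016, -0.002, -0.001, -0.001, 0.001]
[0.005, -0.018, -2.002, -0.001, -0.001, 0.001]
```

Emit:
move_arm:
  commands:
    - [[0,-0.04,0,0,0,0],[0,-0.04,0,0,0,0],[0,-0.02,-0.2,0,0,0],[0,-0.02,-0.6,0,0,0],[0,-0.02,-1.1,0,0,0],[0,-0.02,-1.8,0,0,0],[0,-0.02,-2.5,0,0,0],[0,-0.02,-3,0,0,0],[0,-0.02,-3,0,0,0]]

```text
time: 16.6
position: [0.7498, 0.1101, 0.4302]
tool_rot: [0.954, -0.024, -0.3, -0.008]
ft_force: [0.1, -0.5, -1.2]
grip_width: 0.0233
grip_force: 45.0
```

```bash
python3 -c "
from rig import *
from h import *
o=get_obs();st(o);tip(o);rel(o,[((.6,.25,.49),DOWN),((.4318,.3539,.47),DOWN)])"
```

```text
{'time': 16.6, 'position': [0.7498, 0.1101, 0.4302], 'q': [-0.0056, 0.8344, 0.7977, 0.0313, 2.1177, 1.6227], 'ft_force': [0.1239, -0.5313, -1.1781], 'grip_width': 0.0233, 'grip_force': 44.9999} rotvec to down [-0.017  0.609 -0.048]
tip panel mm [ -0.6 -92.  121.4] rot err [-0.0012 -0.004   0.001 ] F panel [-0.8  0.5 -0.9] t 16.6
[-4.065, -3.308, 1.017, -0.017, 0.609, -0.048]
[-7.328, -5.69, 3.907, -0.017, 0.609, -0.048]
```

Emit:
move_arm:
  commands:
    - [[-0.8,-0.6,0.2,-0.002,0.08,-0.006],[-1.6,-1.3,0.4,-0.004,0.16,-0.012],[-2.4,-2.0,0.6,-0.007,0.26,-0.02],[-3.2,-2.65,0.8,-0.01,0.36,-0.028],[-4.05,-3.3,1.0,-0.013,0.46,-0.036],[-4.8,-3.85,1.65,-0.016,0.56,-0.044],[-5.5,-4.35,2.3,-0.017,0.609,-0.048],[-6.2,-4.85,2.9,-0.017,0.609,-0.048],[-6.8,-5.3,3.45,-0.017,0.609,-0.048],[-7.33,-5.69,3.9,-0.017,0.609,-0.048],[-7.33,-5.69,3.9,-0.017,0.609,-0.048],[-7.33,-5.69,3.9,-0.017,0.609,-0.048]]

```text
time: 18.1
position: [0.4312, 0.3536, 0.4693]
tool_rot: [1.0, 0.0, -0.002, 0.001]
ft_force: [0.2, -0.3, -1.5]
grip_width: 0.0233
grip_force: 45.0
```

```bash
python3 -c "
from rig import *
from h import *
o=get_obs();st(o);rel(o,[((.4318,.3539,.47),DOWN),((.4318,.3539,.395),DOWN)])
t=o['position']+[0,0,-D];c=camera('side');C=cloud(c);p=proj(c,t+[0,0,.02])
x,y=p.astype(int);cv2.imwrite('pics/back.png',cv2.resize(c['pixels'][y-60:y+80,x-70:x+70],None,fx=4,fy=4,interpolation=2));print(p,(p-[x-70,y-60])*4,(proj(c,t)-[x-70,y-60])*4)
"
```

```text
{'time': 18.1, 'position': [0.4312, 0.3536, 0.4693], 'q': [0.4865, 0.366, 1.5221, 0.0004, 1.2576, 2.0567], 'ft_force': [0.2253, -0.31, -1.5332], 'grip_width': 0.0233, 'grip_force': 44.9995} rotvec to down [0.002 0.004 0.   ]
[0.016, -0.006, -0.016, 0.002, 0.004, 0.0]
[0.023, -0.009, 1.859, 0.002, 0.004, 0.0]
[240.19564762 244.00588124] [280.78259048 240.02352498] [281.32928345 256.12514152]
```

View pics/back.png

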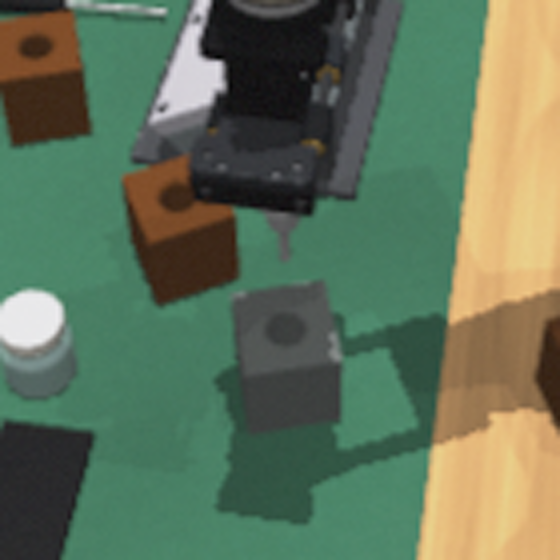

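The tip hangs straight at (285,257) above the empty hole at (286,328). I lower it in stages.

Emit:
move_arm:
  commands:
    - [[0.01,-0.005,0.6,0,0.002,0],[0.01,-0.005,1.2,0,0.002,0],[0.01,-0.005,1.8,0,0.002,0],[0.01,-0.005,2.3,0,0.002,0],[0.01,-0.005,2.8,0,0.002,0],[0.01,-0.005,3.1,0,0.002,0],[0.01,-0.005,3.3,0,0.002,0],[0.01,-0.005,3.3,0,0.002,0],[0.01,-0.005,3.3,0,0.002,0]]

```text
time: 19.27
position: [0.4317, 0.3541, 0.3384]
tool_rot: [1.0, 0.0, 0.0, 0.0]
ft_force: [-0.3, -0.6, -1.5]
grip_width: 0.0231
grip_force: 45.0
```

```bash
python3 -c "
from rig import *
from h import *
o=get_obs();st(o);rel(o,[((.4318,.3539,.3031),DOWN)])"
```

```text
{'time': 19.275, 'position': [0.4317, 0.3541, 0.3384], 'q': [0.4869, 0.5263, 1.6666, -0.0004, 0.9486, 2.0577], 'ft_force': [-0.3046, -0.5581, -1.5096], 'grip_width': 0.0231, 'grip_force': 44.9996} rotvec to down [ 0. -0.  0.]
[0.002, 0.005, 0.883, 0.0, -0.0, 0.0]
```

Emit:
move_arm:
  commands:
    - [[0,0,0.25,0,0,0],[0,0,0.5,0,0,0],[0,0,0.7,0,0,0],[0,0,0.8,0,0,0],[0,0,0.85,0,0,0],[0,0,0.87,0,0,0],[0,0,0.87,0,0,0]]

```text
time: 20.15
position: [0.4315, 0.354, 0.3032]
tool_rot: [1.0, 0.0, -0.0, 0.0]
ft_force: [-1.1, 1.1, -2.0]
grip_width: 0.0231
grip_force: 45.0
```

```bash
python3 -c "
from rig import *
from h import *
o=get_obs();st(o);rel(o,[((.4318,.3539,.3031),DOWN)])"
```

```text
{'time': 20.15, 'position': [0.4315, 0.354, 0.3032], 'q': [0.4869, 0.5786, 1.6939, -0.0004, 0.8697, 2.0578], 'ft_force': [-1.0539, 1.0735, -1.9989], 'grip_width': 0.0231, 'grip_force': 44.9996} rotvec to down [0.001 0.    0.   ]
[0.008, 0.002, 0.003, 0.001, 0.0, 0.0]
```

Emit:
move_arm:
  commands:
    - [[0,0,0.015,0,0,0],[0,0,0.02,0,0,0],[0,0,0.02,0,0,0]]

```text
time: 20.52
position: [0.4315, 0.354, 0.303]
tool_rot: [1.0, 0.0, 0.0, 0.0]
ft_force: [-0.3, -1.0, 5.0]
grip_width: 0.0232
grip_force: 45.0
```

Emit:
move_arm:
  commands:
    - [[0,0,0,0,0,0],[0,0,0,0,0,0],[0,0,0,0,0,0],[0,0,0,0,0,0],[0,0,-0.5,0,0,0],[0,0,-1.2,0,0,0],[0,0,-2.2,0,0,0],[0,0,-3.4,0,0,0],[0,0,-3.8,0,0,0],[0,0,-3.8,0,0,0]]
  claw: -0.3

```text
time: 21.78
position: [0.4317, 0.3542, 0.4557]
tool_rot: [1.0, 0.0, 0.001, -0.0]
ft_force: [-0.5, -0.0, 0.3]
grip_width: 0.0564
grip_force: 0.0
```

```bash
python3 -c "
from rig import *
from h import *
o=get_obs();st(o);rel(o,[((.56,.05,.46),DOWN),((*BTN,.40),DOWN),((*BTN,.28),DOWN)])
C=cloud(camera('side'));P=C.reshape(-1,3);m=(np.hypot(P[:,0]-.4315,P[:,1]-.354)<.03)&(P[:,2]>.135)&(P[:,2]<.19);q=P[m];print(len(q),q.min(0),q.max(0))"
```

```text
{'time': 21.775, 'position': [0.4317, 0.3542, 0.4557], 'q': [0.4871, 0.3799, 1.5406, -0.0003, 1.2188, 2.0577], 'ft_force': [-0.4847, -0.0112, 0.2556], 'grip_width': 0.0564, 'grip_force': 0.0} rotvec to down [-0.001 -0.002  0.   ]
[3.207, 7.605, -0.108, -0.001, -0.002, 0.0]
[0.701, 18.043, 1.378, -0.001, -0.002, 0.0]
[0.694, 18.046, 4.378, -0.001, -0.002, 0.0]
83 [0.42012844 0.34370984 0.13506527] [0.44144239 0.36883307 0.16845566]
```

The stylus stands home, with its grip top at about 0.167 m. I close the fingers and go to the button.

Emit:
move_arm:
  commands:
    - [[0.6,1.3,0,0,0,0],[1.2,2.7,-0.1,0,0,0],[1.8,4.1,-0.1,0,0,0],[2.4,5.5,-0.1,0,0,0],[3.0,6.9,-0.1,0,0,0],[3.2,8.3,-0.1,0,0,0],[3.1,9.7,-0.1,0,0,0],[2.8,11.1,-0.1,0,0,0],[2.4,12.5,-0.1,0,0,0],[2.0,13.9,0,0,0,0],[1.5,15.3,0.2,0,0,0],[1.1,16.7,0.6,0,0,0]]
  claw: 1
  squeeze: 20

```text
time: 23.32
position: [0.4745, -0.3155, 0.4291]
tool_rot: [1.0, -0.0, -0.001, -0.0]
ft_force: [0.1, -0.4, -0.5]
grip_width: 0.0007
grip_force: 0.0
```

```bash
python3 -c "
from rig import *
from h import *
o=get_obs();st(o);rel(o,[((*BTN,.38),DOWN),((*BTN,.275),DOWN)])
for nm in('top','side'):
  P=cloud(camera(nm)).reshape(-1,3);m=(np.hypot(P[:,0]-.46,P[:,1]+.367)<.03)&(P[:,2]>.066)&(P[:,2]<.09);q=P[m];print(nm,len(q),q.min(0),q.max(0),np.median(q,0))
"
```

```text
{'time': 23.325, 'position': [0.4745, -0.3155, 0.4291], 'q': [-0.7826, 0.4255, 1.5446, -0.0012, 1.1735, 0.7889], 'ft_force': [0.0573, -0.3794, -0.5105], 'grip_width': 0.0007, 'grip_force': 0.0} rotvec to down [-0.001  0.002 -0.   ]
[-0.36, 1.3, 1.228, -0.001, 0.002, -0.0]
[-0.354, 1.301, 3.853, -0.001, 0.002, -0.0]Traceback (most recent call last):
  File "<string>", line 6, in <module>
    P=cloud(camera(nm)).reshape(-1,3);m=(np.hypot(P[:,0]-.46,P[:,1]+.367)<.03)&(P[:,2]>.066)&(P[:,2]<.09);q=P[m];print(nm,len(q),q.min(0),q.max(0),np.median(q,0))
                                                                                                                                 ~~~~~^^^
    return umr_minimum(a, axis, None, out, keepdims, initial, where)
ValueError: zero-size array to reduction operation minimum which has no identity
```

Emit:
move_arm:
  commands:
    - [[-0.2,0.7,0.5,0,0.002,0],[-0.35,1.3,1.2,0,0.002,0],[-0.35,1.3,2.0,0,0.002,0],[-0.35,1.3,2.8,0,0.002,0],[-0.35,1.3,3.5,0,0.002,0],[-0.35,1.3,3.8,0,0.002,0],[-0.35,1.3,3.8,0,0.002,0],[-0.35,1.3,3.8,0,0.002,0]]

```text
time: 24.38
position: [0.4618, -0.3663, 0.2795]
tool_rot: [1.0, 0.0, 0.001, 0.001]
ft_force: [-0.4, -0.3, -0.1]
grip_width: 0.0005
grip_force: 0.0
```

```bash
python3 -c "
from rig import *
from h import *
o=get_obs();st(o);rel(o,[((*BTN,.254),DOWN)])
c=camera('side');p=proj(c,np.array([*BTN,.074]));x,y=p.astype(int);cv2.imwrite('pics/btn.png',cv2.resize(c['pixels'][y-45:y+40,x-50:x+50],None,fx=5,fy=5,interpolation=2))
"
```

```text
{'time': 24.375, 'position': [0.4618, -0.3663, 0.2795], 'q': [-0.8601, 0.6465, 1.6295, 0.0003, 0.8627, 0.7103], 'ft_force': [-0.3695, -0.3417, -0.0648], 'grip_width': 0.0005, 'grip_force': 0.0} rotvec to down [ 0.002 -0.002  0.   ]
[-0.046, 0.028, 0.638, 0.002, -0.002, 0.0]
```

View pics/btn.png

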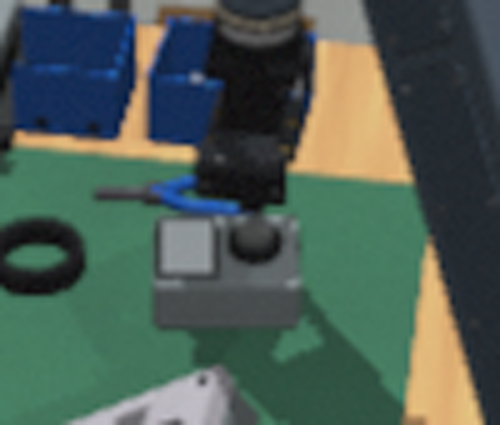

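The fingertips are right above the button at (255,235) in the crop. I press it down in steps.

Emit:
move_arm:
  commands:
    - [[-0.04,0.02,0.2,0,0,0],[-0.04,0.02,0.4,0,0,0],[-0.04,0.02,0.55,0,0,0],[-0.04,0.02,0.65,0,0,0],[-0.04,0.02,0.75,0,0,0],[-0.04,0.02,0.75,0,0,0]]

```text
time: 25.18
position: [0.4597, -0.3668, 0.2489]
tool_rot: [1.0, 0.0, 0.0, 0.0]
ft_force: [-1.9, 0.9, 4.7]
grip_width: 0.0001
grip_force: 2.3
```

Emit:
move_arm:
  commands:
    - [[0,0,0.03,0,0,0],[0,0,0.06,0,0,0],[0,0,0.06,0,0,0]]

```text
time: 25.55
position: [0.4597, -0.3667, 0.2484]
tool_rot: [1.0, 0.0, 0.0, 0.001]
ft_force: [-3.7, 2.3, 15.4]
grip_width: 0.0006
grip_force: 7.6
```

At 15 N on a 5 N spring, with the position stopped, the button is fully down. I release it and retreat.

Emit:
move_arm:
  commands:
    - [[0,0,0,0,0,0],[0,0,-0.3,0,0,0],[0,0,-0.8,0,0,0],[0,0,-1.5,0,0,0],[0,0,-2.5,0,0,0],[0,0,-3.5,0,0,0],[0,0,-3.5,0,0,0],[0,0,-3.5,0,0,0]]

```text
time: 26.55
position: [0.4595, -0.3665, 0.3858]
tool_rot: [1.0, 0.0, 0.0, 0.0]
ft_force: [0.7, 0.5, -0.6]
grip_width: 0.0004
grip_force: 0.0
```

```bash
python3 -c "
from rig import *
from h import *
st(get_obs())
c=camera('side');P=cloud(c).reshape(-1,3)
for a,r,z0,z1 in(((.4315,.354),.03,.135,.19),((.46,-.3675),.03,.062,.09)):
  q=P[(np.hypot(P[:,0]-a[0],P[:,1]-a[1])<r)&(P[:,2]>z0)&(P[:,2]<z1)];print(len(q),q.min(0),q.max(0),np.median(q,0))
cv2.imwrite('pics/final.png',c['pixels'])"
```

```text
{'time': 26.55, 'position': [0.4595, -0.3665, 0.3858], 'q': [-0.8633, 0.4995, 1.5487, 0.0003, 1.0931, 0.7072], 'ft_force': [0.7097, 0.4607, -0.5811], 'grip_width': 0.0004, 'grip_force': 0.0} rotvec to down [ 0. -0.  0.]
84 [0.42036651 0.34460349 0.13514195] [0.44164805 0.36763504 0.16713206] [0.43031631 0.36058288 0.16161695]
52 [ 0.43806016 -0.3851627   0.06207367] [ 0.48202462 -0.34511768  0.08069483] [ 0.4599427  -0.36422172  0.07099636]
```

View pics/final.png

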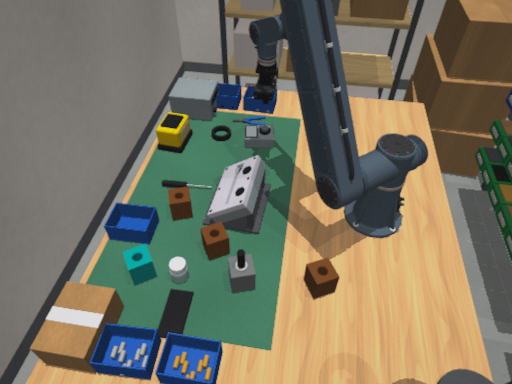

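The final view shows the stylus upright in its grey stand at (241,262), the recorder's button up at (265,130), and everything else where it was. I hand in.

```bash
python3 -c "
from rig import *
print(hand_in())"
```

```text
the job is handed in; nothing more can be done
None
```

I ran the stylus tip along the whole seam at about 3 cm/s, put the stylus back in its stand, pressed the button fully down and released it, and handed the job in at about 27 s of the 72 s limit; no verdict came back.

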